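# Roll the round loaf tin latch-up and lay it on the draining rack

### The arm

A 6-joint arm with a two-finger parallel gripper is mounted at the origin on the work surface. World frame = base frame: x ahead of the robot, y to its left, z up, the work surface at z = 0. Lengths are in mm, angles in degrees, forces in N, time in s.
With the tool pointing down it reaches from about 250 to 775 mm from the base axis. Payload 4 kg.
Tool frame: the origin (TCP) lies at the very end of the fingers, on their centre line; the grasp point (between the pads) lies 19 mm behind it (env.grip_point_offset is the distance from the TCP to the grasp point, in mm); z points along the fingers, y is the line along which they close (so a half turn about z gives the same grasp; the last joint's range is limited). The gripper opens to 85 mm and grips with 20 to 120 N. Pads are 22 mm wide; open, the fingers measure 114 mm over their backs; the gripper's body (76 mm by 85 mm) begins 54 mm behind the grasp point. The pads swing forward as they close: fully open they stand 13 mm farther back than shut.
Start: joints at [58.78, 4.996, 78.535, -0, 96.463, -5.907], TCP at [235.173, 497.204, 231.341] pointing down, gripper open.
Joint ranges: [-177.83, 177.83], [-43.37, 116.18], [15.69, 146.23], [-61.86, 241.86], [9.47, 152.12], [-147.06, 147.06]. Speed limits (degrees/s): [159.86, 159.86, 180, 180, 180, 180].

### API

Orientations are given as a 3x3 rotation matrix whose columns are the frame's x, y, z axes.
In Python, from cell import env gives the robot as it stands. The module is installed in compiled form; this text tells all that it offers.
- The arm moves only by the tool step_arm, never from a script. Its argument "moves" is a list of rows, each an object of numbers: "tx", "ty", "tz": the shift along the tool's x, y, z normalised to -1 to 1, where 1 is 0.5 m; "wx", "wy", "wz": the turn, a rotation vector about the tool's x, y, z normalised to -1 to 1, where 1 is 30 degrees; "hand": the closure, from 0 (fully open) to 1 (shut). In form: [{"tx": .., "ty": .., "tz": .., "wx": .., "wy": .., "wz": .., "hand": ..}, ...]. A call has 1 to 20 rows; each row is the pose to reach, as a shift and turn from the pose commanded when the call began, along the tool's axes at that moment; what a row does not reach only later rows make up. A row lasts 1/10 s, in which the tool goes at most 50 mm and 8.59 degrees, less where a joint would pass 70% of its speed; a pose out of reach is approached as far as the arm can. A call with a number of a shift or a turn outside -1 to 1 is refused whole. A call with a gripper value outside its range is refused whole. The fingers move at their own pace and stop on an object; "newtons" is the grip in N (left out, the last holds). Time passes only in rows, so rows that repeat a pose let the fingers close. It gives the time, the measured TCP pose, the force, the opening and the grip force at its end, in the units of the state.
- env.read_state(): the state, without advancing time (a new reading comes with each control period).
- env.snapshot(name): name is "side" or "top"; returns the picture (420x560x3 uint8, red, green, blue); there is no depth.
- env.get_calibration(name): a dict with "fx", "fy", "cx", "cy" (pixels), "k1" (the pictures are not rectified: a ray, as slopes to the right and down, at radius r is drawn at 1 + k1 r^2 times it, then the intrinsics apply), "extrinsics" (4x4, takes a point from camera to world coordinates). Camera axes: x right, y up, looking along -z (the intrinsics and any distortion apply to the point x, -y, -z); pixel columns grow to the right and rows downward; lengths in mm; the calibration is good to about 2 mm. A picture is of the moment at which its call begins. get_calibration takes no time and is no camera call.
- env.sign_off(): hands the job in; it is judged then, once.
The state is a dict: "time": time; "joints": joint angles; "dq": joint speeds; "joint_torque": joint torques, N m; "ee_pos": TCP position; "tcp_rot": TCP orientation; "wrist_force": force on the tool from outside, world axes, zero at the start; "wrist_torque": the same for the moment, N m; "width": finger opening in mm; "grasp_force": force on a finger pad.
Only numpy, scipy, OpenCV 4.12 (cv2) and the standard library are available. Lean on these libraries where they do the work, as an engineer would, in place of code of your own. Each camera call takes 0.05 s, during which the arm holds its last target. There are 200 camera calls.

### The job

The washed round loaf tin on the bench lies with its latches round to one side. Roll it over along the bench until the latches are on top, and only then pick it up and lay it gently, latches still on top, in the empty channel of the sloping draining rack: bedded in both saddle wires with its lower end down by the foot rail, like the two tins drying there. Leave those two, the bowl and the jug where they are.

Things in the scene. Friction and masses are not known exactly. Their poses are not given: they have to be found in the camera images.
- tin: The tin to rack: a closed ribbed metal cylinder, 60 mm in diameter, 170 mm long, about 0.45 kg, with two dark toggle latches. Origin at its centre on its axis; x along its axis (both ends alike), z from the axis through the latches. At the start it lies level on the bench, pointing any way, its latches about 100 degrees round from the top; free to roll 70 mm either way.
- latch_side (a point): Point on the tin's barrel at mid-length on the latch seam, 30 mm from its origin along z. Each latch is centred 57 mm to one or other side of it along x, is 30 mm long, 14 mm wide and stands 9 mm proud of the barrel; the middle 80 mm is clear all round. Rolled the wrong way the latches jam on the bench after about 30 degrees. Pushed, the tin rolls without slipping, and soon stops.
- rack: Fixed sloping draining rack of bare steel wire, 370 mm wide (y), 180 mm deep (x = -75 to +105 mm), origin on the bench. It rises at 30 degrees along its +x, away from the robot. Three channels run up the slope, at y = -115, 0 and +115 mm: V-bends (60 mm wide, 25 mm deep) in two 8 mm cross wires, with open space between these. The centre of a racked tin is over x = 0, 95 mm above the bench.
- free_place: The centre of a tin properly laid in the one empty channel, about 1 mm short of the foot rail: origin on the tin's axis at mid-length; x up the slope along the tin's axis, y across the rack, z square to the slope (up and back to the robot), where the latches must point. The cross wires pass 55 mm below and above it along x. Nothing stands at this point itself.
- dry_tin_a: A like tin already drying in one of the other two channels, latches on top; frame as the tin's. Leave it alone.
- dry_tin_b: The second drying tin, likewise. Leave it alone.
- bowl: Steel prep bowl, 150 mm across and 60 mm high, standing on the far side of the bench; origin under its centre. Leave it alone.
- jug: Steel jug with a loop handle, 96 mm across and 120 mm high, standing at the near right of the bench; origin under its centre. Leave it alone.
- foot (a point): Middle of the foot rail, an 8 mm wire across the whole low end of the rack, against which the lower ends of the tins lie (90 mm down the slope from their centres).
Things that resemble listed ones, but are neither listed nor needed, are in the scene too. What is shaped like the tin but purple is not meant.

How it is judged:
By the outcome, as a careful person would: the job done as asked, in the order asked, and still so for the second after the job is handed in, with the robot touching nothing.
It also fails if it takes over 51 s, if anything falls off the work surface, if the arm or the gripper's body presses on something with over 40 N, if the wrist force passes 120 N, or if a joint passes its speed limit or range.

## Working session

There is one attempt and no reset: what is moved stays moved. The work goes in short steps, Python scripts to look and compute and a tool call to move; the robot and the scene stay as the last step left them, time stands still between calls to the robot, and variables do not carry over. Pictures are saved under pics/ and viewed, at most 10 in all, crops included, and the job is handed in when it is done.

Besides the shell and the picture viewer there is one more tool, called after "Emit:" as name([rows], argument=value, ...), one row to a line, values as JSON. step_arm: Moves the arm, as the interface text tells. Scaled input: -1 to 1 covers 0.5 m each way for a shift and 30 degrees each way for a turn. Its arguments: {"type":"object","properties":{"moves":{"type":"array","items":{"type":"object","properties":{"tx":{"type":"number"},"ty":{"type":"number"},"tz":{"type":"number"},"wx":{"type":"number"},"wy":{"type":"number"},"wz":{"type":"number"},"hand":{"type":"number"}}}},"newtons":{"type":"number"}},"required":["moves"]}

```bash
mkdir -p pics
python3 - <<'E'
from cell import env
import cv2,numpy as np
for n in("top","side"):
    im=env.snapshot(n);cv2.imwrite(f"pics/{n}0.png",cv2.resize(im[:,:,::-1],(800,600),interpolation=cv2.INTER_CUBIC));np.save(f"pics/{n}0.npy",im)
    c=env.get_calibration(n);print(n,{k:(np.round(v,3).tolist()) for k,v in c.items()})
s=env.read_state();print(s)
E
```

```text
top {'fx': 433.6, 'fy': 433.6, 'cx': 271.756, 'cy': 206.732, 'k1': -0.005, 'extrinsics': [[0.01, 0.999, -0.048, 465.02], [-1.0, 0.01, 0.012, -12.745], [0.013, 0.048, 0.999, 1218.731], [0.0, 0.0, 0.0, 1.0]]}
side {'fx': 444.32, 'fy': 444.32, 'cx': 279.005, 'cy': 214.104, 'k1': -0.008, 'extrinsics': [[0.996, 0.058, -0.074, 465.277], [-0.094, 0.666, -0.74, -913.75], [0.007, 0.743, 0.669, 923.367], [0.0, 0.0, 0.0, 1.0]]}
{'time': 0.1, 'joints': array([ 5.87811807e+01,  5.03610007e+00,  7.86193652e+01,  1.77131191e-03,
        9.64636156e+01, -5.90621965e+00]), 'dq': array([ 0.00394265, -0.11930638, -0.19415128, -0.1198383 ,  0.07006169,
        0.01557119]), 'joint_torque': array([ 1.78541708e-03, -3.53015578e+01, -3.14217925e+01, -2.28485824e-04,
        7.97908549e-03,  4.15148790e-06]), 'ee_pos': array([234.89804249, 496.79615522, 230.21545684]), 'tcp_rot': array([[-9.03989889e-01,  4.27552410e-01, -1.10349606e-03],
       [ 4.27553764e-01,  9.03988206e-01, -1.76147133e-03],
       [ 2.44426111e-04, -2.06415617e-03, -9.99997840e-01]]), 'wrist_force': array([0.50350496, 0.13502792, 0.71618769]), 'wrist_torque': array([ 0.05055228, -0.03122398,  0.00761068]), 'grasp_force': 0.0, 'width': 85.74210722189724}
```

View pics/top0.png

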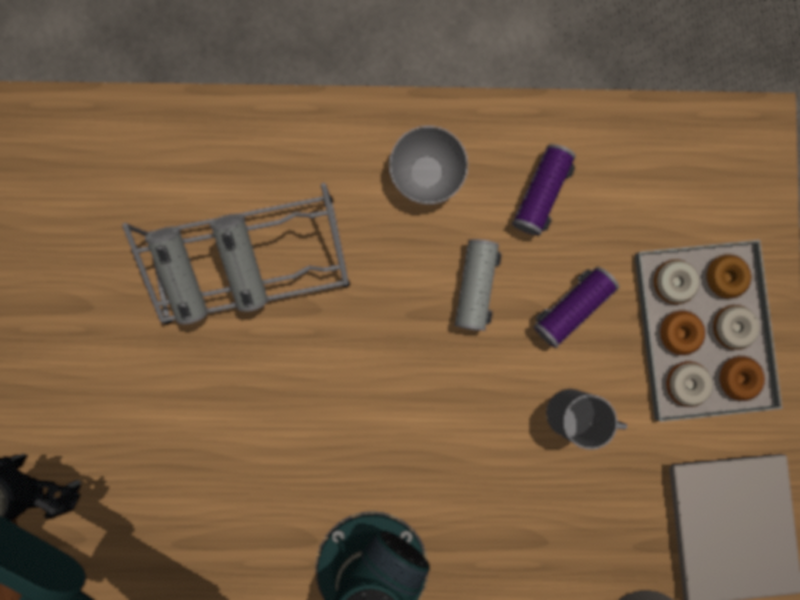

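View pics/side0.png

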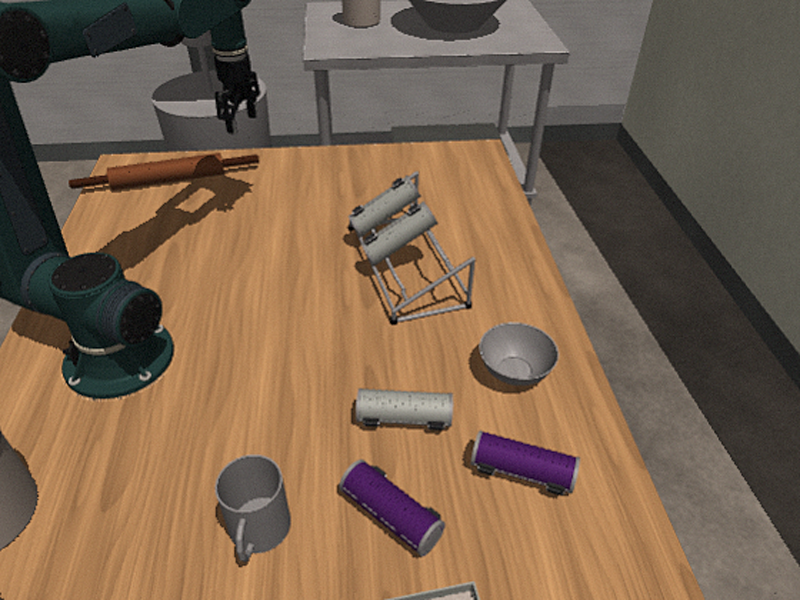

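The tin lies at about (478,285) in the enlarged top view, with its latches to the right (world -y). That means rolling it left, to +y. The empty channel is the rack's right-hand one. The purple tins are decoys. I'll take closer crops.

Run:
```python
import cv2,numpy as np
a=np.load("pics/top0.npy")[:,:,::-1];b=np.load("pics/side0.npy")[:,:,::-1]
cv2.imwrite("pics/c1.png",cv2.resize(a[115:245,80:360],None,fx=2.857,fy=2.857,interpolation=cv2.INTER_CUBIC)) 
cv2.imwrite("pics/c2.png",cv2.resize(b[115:315,230:400],None,fx=3,fy=3,interpolation=cv2.INTER_CUBIC))
```

```text
(no output)
```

View pics/c1.png

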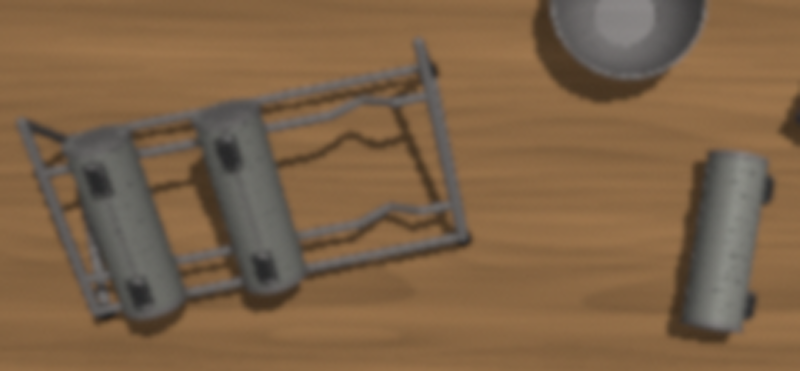

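View pics/c2.png

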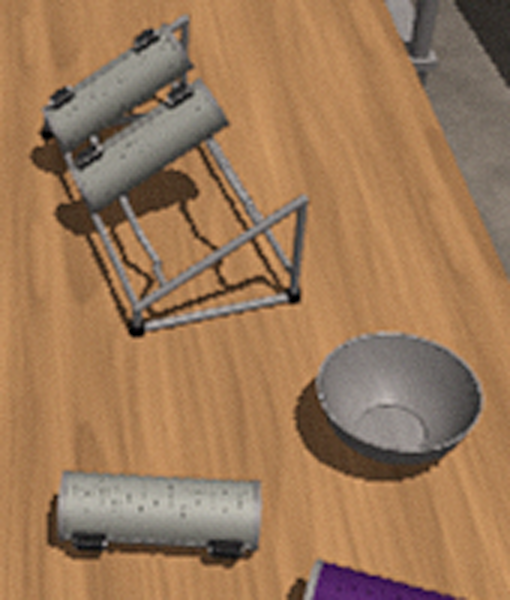

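The top crop shows the dry-tin latches at A (98,181)/(139,293) and B (229,154)/(264,269). The tin's ends are at (738,154) and (712,327), with latches on its right at (769,188)/(750,304). The side crop shows latches A (61,97)/(146,40) and B (90,153)/(180,93). The tin there spans (60,506) to (260,516), with latches at (90,542)/(227,549).

```bash
cat > h.py <<'E'
from cell import env
import numpy as np, cv2
from scipy.optimize import least_squares as LS
C={n:env.get_calibration(n) for n in("top","side")}
def proj(n,P):
    c=C[n];E=np.array(c["extrinsics"]);p=(np.atleast_2d(P)-E[:3,3])@E[:3,:3]
    a=np.c_[p[:,0],-p[:,1]]/-p[:,2:];a=a*(1+c["k1"]*(a**2).sum(1,keepdims=True))
    return a*[c["fx"],c["fy"]]+[c["cx"],c["cy"]]
def un(p,s,off): return (np.array(p,float)+.5)/s-.5+np.array(off)
def tri(a,b):
    return LS(lambda X:np.r_[proj("top",X)[0]-a,proj("side",X)[0]-b],[450,0,50.])
def R(yaw,tilt=0):
    c,s=np.cos(yaw),np.sin(yaw);t,u=np.cos(tilt),np.sin(tilt)
    return np.array([[c,-s,0],[s,c,0],[0,0,1]])@np.array([[t,0,-u],[0,1,0],[u,0,t]])
def circ(xs,n=72):
    t=np.linspace(0,2*np.pi,n,endpoint=False);return np.array([[x,30*np.cos(a),30*np.sin(a)] for x in xs for a in t])
E
cat > fit.py <<'E'
from h import *
T=lambda p:un(p,2.857,(80,115));S=lambda p:un(p,3,(230,115))
tp=dict(Al=(139,293),Au=(98,181),Bl=(264,269),Bu=(229,154),e0=(712.5,327),e1=(738,154.5),l0=(750,304),l1=(769,188))
sp=dict(Al=(61,97),Au=(146,40),Bl=(90,153),Bu=(180,93),e0=(60,506),e1=(260,516),l0=(90,542),l1=(227,549))
for k in tp:
    r=tri(T(tp[k]),S(sp[k]));print(k,r.x.round(1),r.fun.round(1))
# rack fit on latches (top faces ~37 off axis)
def rack(v):
    o=[]
    for k,y in(("A",115),("B",0)):
        for e,sg in(("l",-1),("u",1)):
            P=np.array([v[0],v[1],0])+R(v[2])@(np.array([0,y,v[3]])+R(0,np.pi/6)@[57*sg,0,37])
            o+=[proj("top",P)[0]-T(tp[k+e]),proj("side",P)[0]-S(sp[k+e])]
    return np.ravel(o)
r=LS(rack,[500,200,.25,95]);v=r.x;print("rack",v.round(3),np.degrees(v[2]),"res",r.fun.round(1))
print("free",(np.array([v[0],v[1],0])+R(v[2])@[0,-115,v[3]]).round(1))
# tin: ends as silhouettes' centres, latches at angle phi
def tin(q):
    o=[];c=np.array([q[0],q[1],q[4]])
    for s,i in((-1,"0"),(1,"1")):
        P=c+R(q[2])@[85*s,0,0]; L=c+R(q[2])@[57*s,-36*np.sin(q[3]),36*np.cos(q[3])]
        o+=[proj("top",P)[0]-T(tp["e"+i]),proj("side",P)[0]-S(sp["e"+i]),proj("top",L)[0]-T(tp["l"+i]),proj("side",L)[0]-S(sp["l"+i])]
    return np.ravel(o)
r=LS(tin,[500,-100,-.15,1.7,30]);print("tin",r.x.round(2),np.degrees(r.x[2:4]),r.fun.round(1))
E
python3 fit.py
```

```text
Al [489.6 343.5  96.1] [ 0.  -0.5 -0.7  0. ]
Au [585.1 363.4 152. ] [ 0.  -0.7 -1.   0.1]
Bl [513.5 230.6  99. ] [ 0.  -1.  -1.2  0.1]
Bu [609.8 250.5 155.1] [ 0.  -0.9 -1.2  0.1]
e0 [ 463.7 -184.7   31.8] [ 0.  -0.4 -0.4  0. ]
e1 [ 631.4 -209.2   30.1] [ 0.  -0.7 -0.7  0.1]
l0 [ 486.6 -221.5   27.3] [ 0.  -0.6 -0.5  0. ]
l1 [ 599.3 -239.6   28.2] [ 0.  -0.7 -0.6  0.1]
rack [5.79632e+02 2.44638e+02 2.11000e-01 9.33700e+01] 12.065735068412197 res [ 0.1 -0.4 -0.8 -0.1 -0.3 -1.1 -0.8 -0.4  0.3 -0.8 -1.3  0.7 -0.1 -0.9
 -1.2  0.4]
free [603.7 132.2  93.4]
tin [ 5.4792e+02 -1.9590e+02 -1.5000e-01  1.6100e+00  3.0080e+01] [-8.57178718 92.49964485] [-0.6 -0.5 -0.3  0.   0.6 -0.4 -0.6  0.2 -0.2 -0.9 -0.5 -0.1  0.2 -0.6
 -0.7  0.1]
```

```bash
cat > go.py <<'E'
from h import *
from scipy.spatial.transform import Rotation as Ro
import sys
def tool(yaw,tilt=0): # tin-frame yaw -> tool rot: y = tin y, z = -tin z
    M=R(yaw,tilt);return np.c_[-M[:,0],M[:,1],-M[:,2]]
def plan(P,M,s=None):
    s=s or env.read_state();A=s["tcp_rot"]
    t=A.T@(np.array(P)-s["ee_pos"]);w=Ro.from_matrix(A.T@M).as_rotvec(degrees=True)
    print("t",(t/500).round(4),"w",(w/30).round(4),"mm",t.round(1),"deg",w.round(1),"at",s["ee_pos"].round(1),"time",s["time"])
if __name__=="__main__":
    a=[float(x) for x in sys.argv[1:]];plan(a[:3],tool(np.radians(a[3]),np.radians(a[4])))
E
python3 go.py 420 100 220 -8.57 0
```

```text
t [-0.674  -0.5591  0.0214] w [-0.0038 -0.001  -0.5581] mm [-337.  -279.5   10.7] deg [ -0.1  -0.  -16.7] at [234.9 496.8 230.2] time 0.1
```

Emit:
step_arm([
  {"tx": -0.674,"ty": -0.559,"tz": 0.02,"wz": -0.558,"hand": 0},
  {"tx": -0.674,"ty": -0.559,"tz": 0.02,"wz": -0.558,"hand": 0},
  {"tx": -0.674,"ty": -0.559,"tz": 0.02,"wz": -0.558,"hand": 0},
  {"tx": -0.674,"ty": -0.559,"tz": 0.02,"wz": -0.558,"hand": 0},
  {"tx": -0.674,"ty": -0.559,"tz": 0.02,"wz": -0.558,"hand": 0},
  {"tx": -0.674,"ty": -0.559,"tz": 0.02,"wz": -0.558,"hand": 0},
  {"tx": -0.674,"ty": -0.559,"tz": 0.02,"wz": -0.558,"hand": 0},
  {"tx": -0.674,"ty": -0.559,"tz": 0.02,"wz": -0.558,"hand": 0},
  {"tx": -0.674,"ty": -0.559,"tz": 0.02,"wz": -0.558,"hand": 0},
  {"tx": -0.674,"ty": -0.559,"tz": 0.02,"wz": -0.558,"hand": 0},
  {"tx": -0.674,"ty": -0.559,"tz": 0.02,"wz": -0.558,"hand": 0},
  {"tx": -0.674,"ty": -0.559,"tz": 0.02,"wz": -0.558,"hand": 0},
  {"tx": -0.674,"ty": -0.559,"tz": 0.02,"wz": -0.558,"hand": 0},
  {"tx": -0.674,"ty": -0.559,"tz": 0.02,"wz": -0.558,"hand": 0},
])

```text
validation failed for argument at $.mo...
```

```bash
python3 go.py 548 -196 130 -8.57 0
```

```text
t [-1.1585 -0.9844  0.2022] w [-0.0038 -0.001  -0.5581] mm [-579.3 -492.2  101.1] deg [ -0.1  -0.  -16.7] at [234.9 496.8 230.2] time 0.1
```

Emit:
step_arm([
  {"tx": -0.674,"ty": -0.559,"tz": 0.02,"wx": 0.0,"wy": 0.0,"wz": -0.558,"hand": 0.0},
  {"tx": -0.674,"ty": -0.559,"tz": 0.02,"wx": 0.0,"wy": 0.0,"wz": -0.558,"hand": 0.0},
  {"tx": -0.674,"ty": -0.559,"tz": 0.02,"wx": 0.0,"wy": 0.0,"wz": -0.558,"hand": 0.0},
  {"tx": -0.674,"ty": -0.559,"tz": 0.02,"wx": 0.0,"wy": 0.0,"wz": -0.558,"hand": 0.0},
  {"tx": -0.674,"ty": -0.559,"tz": 0.02,"wx": 0.0,"wy": 0.0,"wz": -0.558,"hand": 0.0},
  {"tx": -0.674,"ty": -0.559,"tz": 0.02,"wx": 0.0,"wy": 0.0,"wz": -0.558,"hand": 0.0},
  {"tx": -0.674,"ty": -0.559,"tz": 0.02,"wx": 0.0,"wy": 0.0,"wz": -0.558,"hand": 0.0},
  {"tx": -0.674,"ty": -0.559,"tz": 0.02,"wx": 0.0,"wy": 0.0,"wz": -0.558,"hand": 0.0},
  {"tx": -0.674,"ty": -0.559,"tz": 0.02,"wx": 0.0,"wy": 0.0,"wz": -0.558,"hand": 0.0},
  {"tx": -0.674,"ty": -0.559,"tz": 0.02,"wx": 0.0,"wy": 0.0,"wz": -0.558,"hand": 0.0},
  {"tx": -0.674,"ty": -0.559,"tz": 0.02,"wx": 0.0,"wy": 0.0,"wz": -0.558,"hand": 0.0},
  {"tx": -0.674,"ty": -0.559,"tz": 0.02,"wx": 0.0,"wy": 0.0,"wz": -0.558,"hand": 0.0},
])

```text
time: 1.3
ee_pos: [419.9, 101.2, 221.1]
tcp_rot: [[-0.989, 0.148, -0.001], [0.148, 0.989, 0.001], [0.001, 0.0, -1.0]]
wrist_force: [-0.5, 0.1, 0.2]
width: 85.6
grasp_force: 0.0
```

```bash
python3 go.py 548 -196 130 -8.57 0
```

```text
t [-0.3417 -0.5499  0.1816] w [ 0.0008 -0.0015  0.0016] mm [-170.8 -274.9   90.8] deg [ 0. -0.  0.] at [419.9 101.2 221.1] time 1.3
```

Emit:
step_arm([
  {"tx": -0.342,"ty": -0.55,"tz": 0.18,"wx": 0.0,"wy": 0.0,"wz": 0.0,"hand": 0.0},
  {"tx": -0.342,"ty": -0.55,"tz": 0.18,"wx": 0.0,"wy": 0.0,"wz": 0.0,"hand": 0.0},
  {"tx": -0.342,"ty": -0.55,"tz": 0.18,"wx": 0.0,"wy": 0.0,"wz": 0.0,"hand": 0.0},
  {"tx": -0.342,"ty": -0.55,"tz": 0.18,"wx": 0.0,"wy": 0.0,"wz": 0.0,"hand": 0.0},
  {"tx": -0.342,"ty": -0.55,"tz": 0.18,"wx": 0.0,"wy": 0.0,"wz": 0.0,"hand": 0.0},
  {"tx": -0.342,"ty": -0.55,"tz": 0.18,"wx": 0.0,"wy": 0.0,"wz": 0.0,"hand": 0.0},
  {"tx": -0.342,"ty": -0.55,"tz": 0.18,"wx": 0.0,"wy": 0.0,"wz": 0.0,"hand": 0.0},
  {"tx": -0.342,"ty": -0.55,"tz": 0.18,"wx": 0.0,"wy": 0.0,"wz": 0.0,"hand": 0.0},
  {"tx": -0.342,"ty": -0.55,"tz": 0.18,"wx": 0.0,"wy": 0.0,"wz": 0.0,"hand": 0.0},
  {"tx": -0.342,"ty": -0.55,"tz": 0.18,"wx": 0.0,"wy": 0.0,"wz": 0.0,"hand": 0.0},
])

```text
time: 2.3
ee_pos: [548.7, -194.9, 131.8]
tcp_rot: [[-0.989, 0.146, 0.0], [0.146, 0.989, 0.001], [-0.0, 0.001, -1.0]]
wrist_force: [-1.1, 0.5, 0.3]
width: 85.2
grasp_force: 0.0
```

```bash
python3 go.py 548 -196 9 -8.57 0
python3 - <<'E'
from h import *
im=env.snapshot("side");im2=env.snapshot("top")
a=cv2.resize(im[215:315,220:353],(798,600),interpolation=cv2.INTER_CUBIC)
b=cv2.resize(im2[145:245,280:413],(798,600),interpolation=cv2.INTER_CUBIC)
cv2.imwrite("pics/c3.png",cv2.resize(np.hstack([a,b]),(800,300),interpolation=cv2.INTER_AREA)[:,:,::-1])
E
```

```text
t [ 0.0012 -0.0026  0.2456] w [0.0011 0.0007 0.0051] mm [  0.6  -1.3 122.8] deg [0.  0.  0.2] at [ 548.7 -194.9  131.8] time 2.3
```

View pics/c3.png

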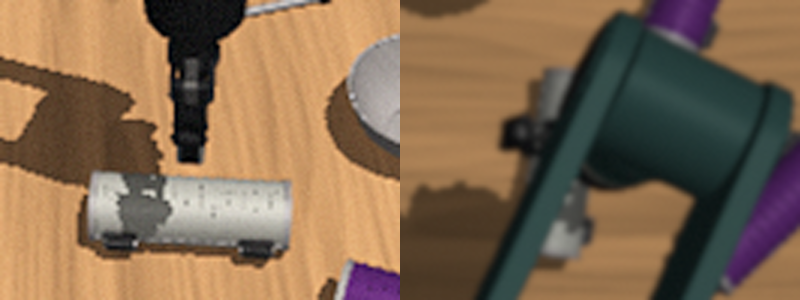

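The gripper is over the middle of the tin, and the latches are low on the -y side. Now I'll descend with the fingers straddling it.

Emit:
step_arm([
  {"tx": 0.001,"ty": -0.002,"tz": 0.06,"wx": 0.0,"wy": 0.0,"wz": 0.005,"hand": 0.0},
  {"tx": 0.001,"ty": -0.002,"tz": 0.12,"wx": 0.0,"wy": 0.0,"wz": 0.005,"hand": 0.0},
  {"tx": 0.001,"ty": -0.002,"tz": 0.16,"wx": 0.0,"wy": 0.0,"wz": 0.005,"hand": 0.0},
  {"tx": 0.001,"ty": -0.002,"tz": 0.19,"wx": 0.0,"wy": 0.0,"wz": 0.005,"hand": 0.0},
  {"tx": 0.001,"ty": -0.002,"tz": 0.22,"wx": 0.0,"wy": 0.0,"wz": 0.005,"hand": 0.0},
  {"tx": 0.001,"ty": -0.002,"tz": 0.244,"wx": 0.0,"wy": 0.0,"wz": 0.005,"hand": 0.0},
  {"tx": 0.001,"ty": -0.002,"tz": 0.244,"wx": 0.0,"wy": 0.0,"wz": 0.005,"hand": 0.0},
  {"tx": 0.001,"ty": -0.002,"tz": 0.244,"wx": 0.0,"wy": 0.0,"wz": 0.005,"hand": 0.0},
])

```text
time: 3.2
ee_pos: [548.1, -198.0, 9.7]
tcp_rot: [[-0.988, 0.152, 0.001], [0.152, 0.988, -0.0], [-0.001, -0.0, -1.0]]
wrist_force: [0.1, 0.3, 0.3]
width: 85.3
grasp_force: 0.0
```

Emit:
step_arm([
  {"tx": 0.0,"ty": 0.01,"tz": 0.0,"wx": 0.0,"wy": 0.0,"wz": 0.0,"hand": 0.0},
  {"tx": 0.0,"ty": 0.02,"tz": 0.0,"wx": 0.0,"wy": 0.0,"wz": 0.0,"hand": 0.0},
  {"tx": 0.0,"ty": 0.028,"tz": 0.0,"wx": 0.0,"wy": 0.0,"wz": 0.0,"hand": 0.0},
  {"tx": 0.0,"ty": 0.036,"tz": 0.0,"wx": 0.0,"wy": 0.0,"wz": 0.0,"hand": 0.0},
  {"tx": 0.0,"ty": 0.044,"tz": 0.0,"wx": 0.0,"wy": 0.0,"wz": 0.0,"hand": 0.0},
  {"tx": 0.0,"ty": 0.052,"tz": 0.0,"wx": 0.0,"wy": 0.0,"wz": 0.0,"hand": 0.0},
  {"tx": 0.0,"ty": 0.06,"tz": 0.0,"wx": 0.0,"wy": 0.0,"wz": 0.0,"hand": 0.0},
  {"tx": 0.0,"ty": 0.068,"tz": 0.0,"wx": 0.0,"wy": 0.0,"wz": 0.0,"hand": 0.0},
  {"tx": 0.0,"ty": 0.076,"tz": 0.0,"wx": 0.0,"wy": 0.0,"wz": 0.0,"hand": 0.0},
  {"tx": 0.0,"ty": 0.084,"tz": 0.0,"wx": 0.0,"wy": 0.0,"wz": 0.0,"hand": 0.0},
  {"tx": 0.0,"ty": 0.092,"tz": 0.0,"wx": 0.0,"wy": 0.0,"wz": 0.0,"hand": 0.0},
  {"tx": 0.0,"ty": 0.1,"tz": 0.0,"wx": 0.0,"wy": 0.0,"wz": 0.0,"hand": 0.0},
  {"tx": 0.0,"ty": 0.106,"tz": 0.0,"wx": 0.0,"wy": 0.0,"wz": 0.0,"hand": 0.0},
  {"tx": 0.0,"ty": 0.112,"tz": 0.0,"wx": 0.0,"wy": 0.0,"wz": 0.0,"hand": 0.0},
  {"tx": 0.0,"ty": 0.116,"tz": 0.0,"wx": 0.0,"wy": 0.0,"wz": 0.0,"hand": 0.0},
  {"tx": 0.0,"ty": 0.12,"tz": 0.0,"wx": 0.0,"wy": 0.0,"wz": 0.0,"hand": 0.0},
  {"tx": 0.0,"ty": 0.12,"tz": 0.0,"wx": 0.0,"wy": 0.0,"wz": 0.0,"hand": 0.0},
  {"tx": 0.0,"ty": 0.12,"tz": 0.0,"wx": 0.0,"wy": 0.0,"wz": 0.0,"hand": 0.0},
  {"tx": 0.0,"ty": 0.12,"tz": 0.0,"wx": 0.0,"wy": 0.0,"wz": 0.0,"hand": 0.0},
])

```text
time: 5.1
ee_pos: [556.8, -138.7, 9.3]
tcp_rot: [[-0.988, 0.152, -0.0], [0.152, 0.988, 0.0], [0.0, 0.0, -1.0]]
wrist_force: [-0.2, -0.5, -0.1]
width: 85.6
grasp_force: 0.0
```

Run:
```python
from h import *
im=env.snapshot("side");im2=env.snapshot("top")
np.save("pics/s4.npy",im);np.save("pics/t4.npy",im2)
a=cv2.resize(im[200:320,220:350],None,fx=3,fy=3,interpolation=cv2.INTER_CUBIC)
b=cv2.resize(im2[145:265,280:410],None,fx=3,fy=3,interpolation=cv2.INTER_CUBIC)
cv2.imwrite("pics/c4.png",np.hstack([a,b])[:,:,::-1]);print(env.read_state()["ee_pos"])
```

```text
[ 556.86863292 -138.65948234    9.29569968]
```

View pics/c4.png

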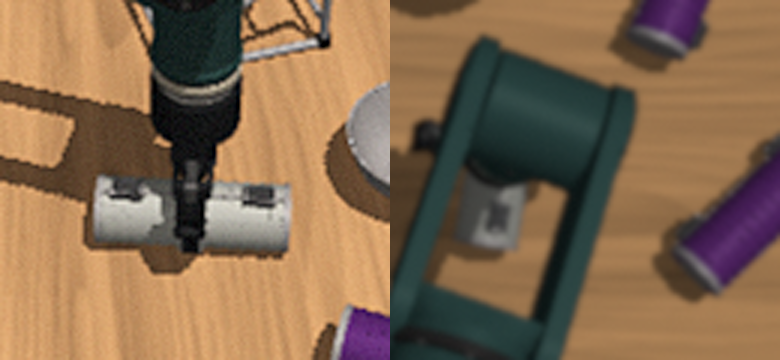

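Side crop: latches now sit near the top of the tin, at (127,189) and (259,195). Tin end midpoints are (94,210) and (290,219). In the top crop the near latch is at (497,218) and the near end's middle at (488,246).

```bash
cat > fit2.py <<'E'
from h import *
S=lambda p:un(p,3,(220,200));T=lambda p:un((p[0]-390,p[1]),3,(280,145))
def f(q):
    c=np.array([q[0],q[1],30]);M=R(q[2]);P=lambda s:c+M@[85*s,0,0];L=lambda s:c+M@[57*s,-37*np.sin(q[3]),37*np.cos(q[3])]
    return np.r_[proj("side",P(-1))[0]-S((94,210)),proj("side",P(1))[0]-S((290,219)),proj("side",L(-1))[0]-S((127,189)),proj("side",L(1))[0]-S((259,195)),
      proj("top",L(-1))[0]-T((497,218)),proj("top",P(-1))[0]-T((488,245.5))]
r=LS(f,[550,-145,-.15,0.2]);print(r.x.round(1),np.degrees(r.x[2:]),r.fun.round(1))
E
python3 fit2.py
```

```text
[ 5.544e+02 -1.509e+02 -2.000e-01  1.000e-01] [-8.75115037  5.93269541] [ 0.1  0.1 -0.7  0.3 -0.7 -0.7 -0.4 -0.5  1.2 -1.4 -0.4 -0.4]
```

Latches are about 6° short of the top. The travel agrees: 45.5 mm is 87°. I'll push 4 mm more, then back off to centre over the tin so closing won't roll it.

Emit:
step_arm([
  {"tx": 0.0,"ty": 0.003,"tz": 0.0,"wx": 0.0,"wy": 0.0,"wz": 0.0,"hand": 0.0},
  {"tx": 0.0,"ty": 0.006,"tz": 0.0,"wx": 0.0,"wy": 0.0,"wz": 0.0,"hand": 0.0},
  {"tx": 0.0,"ty": 0.008,"tz": 0.0,"wx": 0.0,"wy": 0.0,"wz": 0.0,"hand": 0.0},
  {"tx": 0.0,"ty": 0.008,"tz": 0.0,"wx": 0.0,"wy": 0.0,"wz": 0.0,"hand": 0.0},
  {"tx": 0.0,"ty": 0.008,"tz": 0.0,"wx": 0.0,"wy": 0.0,"wz": 0.0,"hand": 0.0},
  {"tx": 0.0,"ty": 0.008,"tz": 0.0,"wx": 0.0,"wy": 0.0,"wz": 0.0,"hand": 0.0},
  {"tx": 0.0,"ty": 0.0,"tz": 0.004,"wx": 0.0,"wy": 0.0,"wz": 0.0,"hand": 0.0},
  {"tx": 0.0,"ty": -0.008,"tz": 0.008,"wx": 0.0,"wy": 0.0,"wz": 0.0,"hand": 0.0},
  {"tx": 0.0,"ty": -0.017,"tz": 0.008,"wx": 0.0,"wy": 0.0,"wz": 0.0,"hand": 0.0},
  {"tx": 0.0,"ty": -0.017,"tz": 0.008,"wx": 0.0,"wy": 0.0,"wz": 0.0,"hand": 0.0},
  {"tx": 0.0,"ty": -0.017,"tz": 0.008,"wx": 0.0,"wy": 0.0,"wz": 0.0,"hand": 0.0},
])

```text
time: 6.3
ee_pos: [555.6, -147.2, 5.3]
tcp_rot: [[-0.988, 0.152, 0.0], [0.152, 0.988, 0.0], [-0.0, 0.0, -1.0]]
wrist_force: [0.3, -0.7, -0.2]
width: 85.5
grasp_force: 0.0
```

Run:
```python
from h import *
im=env.snapshot("side");im2=env.snapshot("top")
a=cv2.resize(im[200:320,220:350],None,fx=3,fy=3,interpolation=cv2.INTER_CUBIC)
b=cv2.resize(im2[145:265,280:410],None,fx=3,fy=3,interpolation=cv2.INTER_CUBIC)
cv2.imwrite("pics/c5.png",np.hstack([a,b])[:,:,::-1]);print(env.read_state()["ee_pos"])
```

```text
[ 555.64607449 -146.97713073    5.36887297]
```

View pics/c5.png

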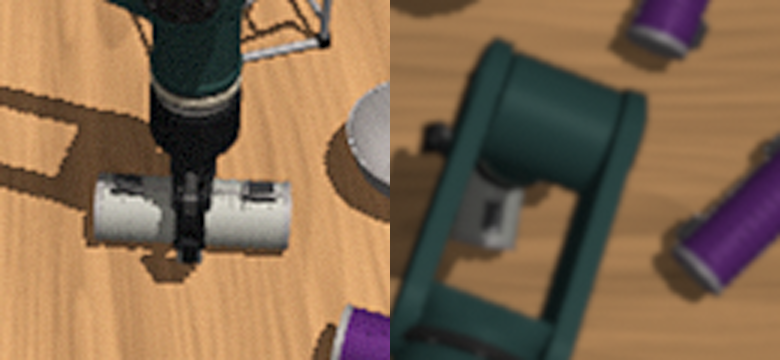

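Side crop: latches at (127,184) and (260,190), ends about (94,206) and (290.5,216). Top crop: near latch at (493,215), near end's middle about (486,243).

```bash
sed -e 's/(94,210)/(94,206)/;s/(290,219)/(290.5,216)/;s/(127,189)/(127,184)/;s/(259,195)/(260,190)/;s/(497,218)/(493,215)/;s/(488,245.5)/(486,243)/' fit2.py > fit3.py; python3 fit3.py
```

```text
[ 5.556e+02 -1.477e+02 -1.000e-01  1.000e-01] [-8.48739459  3.19551679] [ 0.5  0.6 -0.6  0.3 -0.3 -0.4 -0.4 -0.4  0.8 -1.  -0.7  0. ]
```

Latches are now within about 3° of the top and the gripper is centred. I'll shift 1 mm further along so closing removes the rest, then grip and lift slowly.

Emit:
step_arm([
  {"tx": 0.0,"ty": 0.002,"tz": 0.0,"wx": 0.0,"wy": 0.0,"wz": 0.0,"hand": 0.1},
  {"tx": 0.0,"ty": 0.002,"tz": 0.0,"wx": 0.0,"wy": 0.0,"wz": 0.0,"hand": 0.2},
  {"tx": 0.0,"ty": 0.002,"tz": 0.0,"wx": 0.0,"wy": 0.0,"wz": 0.0,"hand": 0.25},
  {"tx": 0.0,"ty": 0.002,"tz": 0.0,"wx": 0.0,"wy": 0.0,"wz": 0.0,"hand": 0.3},
  {"tx": 0.0,"ty": 0.002,"tz": 0.0,"wx": 0.0,"wy": 0.0,"wz": 0.0,"hand": 0.4},
  {"tx": 0.0,"ty": 0.002,"tz": 0.0,"wx": 0.0,"wy": 0.0,"wz": 0.0,"hand": 1.0},
  {"tx": 0.0,"ty": 0.002,"tz": 0.0,"wx": 0.0,"wy": 0.0,"wz": 0.0,"hand": 1.0},
  {"tx": 0.0,"ty": 0.002,"tz": 0.0,"wx": 0.0,"wy": 0.0,"wz": 0.0,"hand": 1.0},
  {"tx": 0.0,"ty": 0.002,"tz": 0.0,"wx": 0.0,"wy": 0.0,"wz": 0.0,"hand": 1.0},
  {"tx": 0.0,"ty": 0.002,"tz": 0.0,"wx": 0.0,"wy": 0.0,"wz": 0.0,"hand": 1.0},
], newtons=50)

```text
time: 7.4
ee_pos: [555.9, -146.1, 5.8]
tcp_rot: [[-0.988, 0.152, 0.001], [0.152, 0.988, -0.0], [-0.001, -0.0, -1.0]]
wrist_force: [-1.8, -0.1, 4.2]
width: 59.2
grasp_force: 54.6
```

Emit:
step_arm([
  {"tx": 0.0,"ty": 0.0,"tz": -0.01,"wx": 0.0,"wy": 0.0,"wz": 0.0,"hand": 1.0},
  {"tx": 0.0,"ty": 0.0,"tz": -0.03,"wx": 0.0,"wy": 0.0,"wz": 0.0,"hand": 1.0},
  {"tx": 0.0,"ty": 0.0,"tz": -0.06,"wx": 0.0,"wy": 0.0,"wz": 0.0,"hand": 1.0},
  {"tx": 0.0,"ty": 0.0,"tz": -0.1,"wx": 0.0,"wy": 0.0,"wz": 0.0,"hand": 1.0},
  {"tx": 0.0,"ty": 0.0,"tz": -0.15,"wx": 0.0,"wy": 0.0,"wz": 0.0,"hand": 1.0},
  {"tx": 0.0,"ty": 0.0,"tz": -0.2,"wx": 0.0,"wy": 0.0,"wz": 0.0,"hand": 1.0},
  {"tx": 0.0,"ty": 0.0,"tz": -0.25,"wx": 0.0,"wy": 0.0,"wz": 0.0,"hand": 1.0},
  {"tx": 0.0,"ty": 0.0,"tz": -0.3,"wx": 0.0,"wy": 0.0,"wz": 0.0,"hand": 1.0},
  {"tx": 0.0,"ty": 0.0,"tz": -0.35,"wx": 0.0,"wy": 0.0,"wz": 0.0,"hand": 1.0},
  {"tx": 0.0,"ty": 0.0,"tz": -0.38,"wx": 0.0,"wy": 0.0,"wz": 0.0,"hand": 1.0},
  {"tx": 0.0,"ty": 0.0,"tz": -0.4,"wx": 0.0,"wy": 0.0,"wz": 0.0,"hand": 1.0},
  {"tx": 0.0,"ty": 0.0,"tz": -0.4,"wx": 0.0,"wy": 0.0,"wz": 0.0,"hand": 1.0},
])

```text
time: 8.6
ee_pos: [556.3, -146.2, 206.9]
tcp_rot: [[-0.988, 0.152, 0.003], [0.152, 0.988, -0.001], [-0.003, -0.0, -1.0]]
wrist_force: [0.5, -1.2, -4.3]
width: 58.8
grasp_force: 54.6
```

Run:
```python
from go import *
y=np.radians(12.07);M=R(y,np.pi/6);F=np.array([603.7,132.2,93.4]) 
for up in(0,10,100):
    c=F+up*M[:,2]+4*M[:,0]
    P=c+24.2*(-M[:,2]);print(up,P.round(1));plan(P,tool(y,np.pi/6))
```

```text
0 [618.9 135.5  74.4]
t [-0.0377  0.5758  0.2648] w [-0.1832 -0.9839 -0.6765] mm [-18.9 287.9 132.4] deg [ -5.5 -29.5 -20.3] at [ 556.3 -146.2  206.9] time 8.6
10 [614.  134.4  83.1]
t [-0.0284  0.5723  0.2475] w [-0.1832 -0.9839 -0.6765] mm [-14.2 286.1 123.7] deg [ -5.5 -29.5 -20.3] at [ 556.3 -146.2  206.9] time 8.6
100 [570. 125. 161.]
t [0.0553 0.5403 0.0914] w [-0.1832 -0.9839 -0.6765] mm [ 27.7 270.1  45.7] deg [ -5.5 -29.5 -20.3] at [ 556.3 -146.2  206.9] time 8.6
```

Emit:
step_arm([
  {"tx": 0.003,"ty": 0.027,"tz": 0.0,"wx": -0.01,"wy": -0.05,"wz": -0.034,"hand": 1.0},
  {"tx": 0.008,"ty": 0.081,"tz": 0.0,"wx": -0.028,"wy": -0.15,"wz": -0.1,"hand": 1.0},
  {"tx": 0.014,"ty": 0.135,"tz": 0.0,"wx": -0.046,"wy": -0.25,"wz": -0.17,"hand": 1.0},
  {"tx": 0.02,"ty": 0.19,"tz": 0.0,"wx": -0.064,"wy": -0.35,"wz": -0.24,"hand": 1.0},
  {"tx": 0.025,"ty": 0.243,"tz": 0.01,"wx": -0.082,"wy": -0.45,"wz": -0.305,"hand": 1.0},
  {"tx": 0.03,"ty": 0.297,"tz": 0.02,"wx": -0.1,"wy": -0.55,"wz": -0.37,"hand": 1.0},
  {"tx": 0.036,"ty": 0.351,"tz": 0.03,"wx": -0.119,"wy": -0.65,"wz": -0.44,"hand": 1.0},
  {"tx": 0.041,"ty": 0.405,"tz": 0.045,"wx": -0.137,"wy": -0.75,"wz": -0.507,"hand": 1.0},
  {"tx": 0.047,"ty": 0.46,"tz": 0.06,"wx": -0.156,"wy": -0.84,"wz": -0.575,"hand": 1.0},
  {"tx": 0.051,"ty": 0.505,"tz": 0.075,"wx": -0.17,"wy": -0.92,"wz": -0.63,"hand": 1.0},
  {"tx": 0.055,"ty": 0.53,"tz": 0.086,"wx": -0.18,"wy": -0.97,"wz": -0.665,"hand": 1.0},
  {"tx": 0.055,"ty": 0.54,"tz": 0.091,"wx": -0.183,"wy": -0.984,"wz": -0.6765,"hand": 1.0},
  {"tx": 0.055,"ty": 0.54,"tz": 0.091,"wx": -0.183,"wy": -0.984,"wz": -0.6765,"hand": 1.0},
  {"tx": 0.055,"ty": 0.54,"tz": 0.091,"wx": -0.183,"wy": -0.984,"wz": -0.6765,"hand": 1.0},
  {"tx": 0.055,"ty": 0.54,"tz": 0.091,"wx": -0.183,"wy": -0.984,"wz": -0.6765,"hand": 1.0},
])

```text
time: 10.1
ee_pos: [570.0, 124.5, 160.4]
tcp_rot: [[-0.848, -0.208, 0.487], [-0.18, 0.978, 0.105], [-0.499, 0.001, -0.867]]
wrist_force: [0.4, 0.3, -4.0]
width: 58.6
grasp_force: 54.9
```

Run:
```python
from go import *
y=np.radians(12.07);M=R(y,np.pi/6);F=np.array([603.7,132.2,95])
plan(F+35*M[:,2]+4*M[:,0]-24.2*M[:,2],tool(y,np.pi/6))
im=env.snapshot("side");im2=env.snapshot("top")
a=cv2.resize(im[110:240,240:370],None,fx=3,fy=3,interpolation=cv2.INTER_CUBIC)
b=cv2.resize(im2[110:240,130:260],None,fx=3,fy=3,interpolation=cv2.INTER_CUBIC)
cv2.imwrite("pics/c6.png",np.hstack([a,b])[:,:,::-1])
print(proj("side",F),proj("top",F))
```

```text
t [-0.0027  0.0009  0.1263] w [ 0.0009 -0.0033 -0.0028] mm [-1.4  0.5 63.1] deg [ 0.  -0.1 -0.1] at [570.  124.5 160.4] time 10.1
[[290.36626361 184.50066465]] [[211.10451769 173.68985585]]
```

View pics/c6.png

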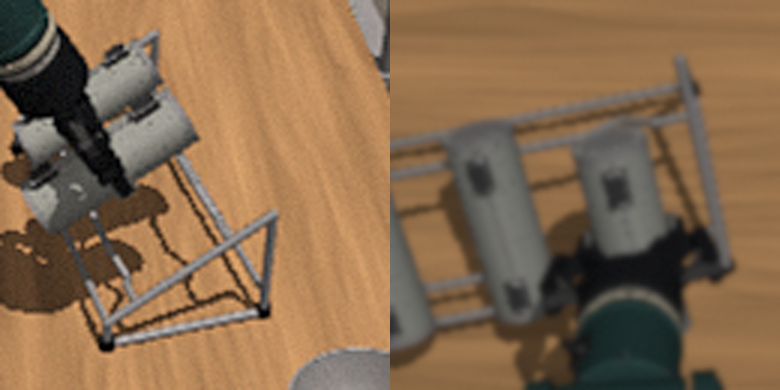

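The tin is held over the empty channel with its latches on top, at (40,177) and (145,105) in the side crop. I'll check the V-bend positions against my estimate from the first top image: bends at about (392,208) and (362,100) in c1.

Run:
```python
from h import *
y=np.radians(12.07);M=R(y,np.pi/6);F=np.array([603.7,132.2,95])
for n in("top","side"):
  for x in(-55,55):
    q=[(-30,-19),(0,-44),(30,-19)]
    p=proj(n,[F+M@[x,a,b] for a,b in q])
    s,o=(2.857,(80,115)) if n=="top" else (3,(230,115))
    print(n,x,((p-o+.5)*s-.5).round(0).tolist())
```

```text
top -55 [[420.0, 208.0], [389.0, 203.0], [358.0, 220.0]]
top 55 [[394.0, 99.0], [362.0, 96.0], [329.0, 112.0]]
side -55 [[155.0, 269.0], [157.0, 264.0], [137.0, 232.0]]
side 55 [[247.0, 208.0], [247.0, 205.0], [226.0, 174.0]]
```

The bends match within about 1 to 2 mm. Descending square to the slope.

Emit:
step_arm([
  {"tx": -0.001,"ty": 0.0,"tz": 0.015,"wx": 0.0,"wy": -0.003,"wz": -0.003,"hand": 1.0},
  {"tx": -0.002,"ty": 0.001,"tz": 0.04,"wx": 0.0,"wy": -0.003,"wz": -0.003,"hand": 1.0},
  {"tx": -0.003,"ty": 0.001,"tz": 0.065,"wx": 0.0,"wy": -0.003,"wz": -0.003,"hand": 1.0},
  {"tx": -0.003,"ty": 0.001,"tz": 0.09,"wx": 0.0,"wy": -0.003,"wz": -0.003,"hand": 1.0},
  {"tx": -0.003,"ty": 0.001,"tz": 0.115,"wx": 0.0,"wy": -0.003,"wz": -0.003,"hand": 1.0},
  {"tx": -0.003,"ty": 0.001,"tz": 0.135,"wx": 0.0,"wy": -0.003,"wz": -0.003,"hand": 1.0},
  {"tx": -0.003,"ty": 0.001,"tz": 0.15,"wx": 0.0,"wy": -0.003,"wz": -0.003,"hand": 1.0},
  {"tx": -0.003,"ty": 0.001,"tz": 0.165,"wx": 0.0,"wy": -0.003,"wz": -0.003,"hand": 1.0},
  {"tx": -0.003,"ty": 0.001,"tz": 0.176,"wx": 0.0,"wy": -0.003,"wz": -0.003,"hand": 1.0},
  {"tx": -0.003,"ty": 0.001,"tz": 0.18,"wx": 0.0,"wy": -0.003,"wz": -0.003,"hand": 1.0},
  {"tx": -0.003,"ty": 0.001,"tz": 0.18,"wx": 0.0,"wy": -0.003,"wz": -0.003,"hand": 1.0},
  {"tx": -0.003,"ty": 0.001,"tz": 0.18,"wx": 0.0,"wy": -0.003,"wz": -0.003,"hand": 1.0},
])

```text
time: 11.4
ee_pos: [614.7, 135.3, 83.1]
tcp_rot: [[-0.847, -0.21, 0.489], [-0.182, 0.978, 0.106], [-0.5, 0.0, -0.866]]
wrist_force: [-0.1, -0.3, -4.0]
width: 58.6
grasp_force: 54.9
```

Run:
```python
from go import *
y=np.radians(12.07);M=R(y,np.pi/6);F=np.array([603.7,132.2,95])
plan(F+4*M[:,0]-24.2*M[:,2],tool(y,np.pi/6))
```

```text
t [-0.0001 -0.0015  0.0164] w [0.002  0.0004 0.0017] mm [-0.1 -0.8  8.2] deg [0.1 0.  0.1] at [614.7 135.3  83.1] time 11.4
```

Emit:
step_arm([
  {"tx": 0.0,"ty": -0.001,"tz": 0.003,"wx": 0.0,"wy": 0.0,"wz": 0.0,"hand": 1.0},
  {"tx": 0.0,"ty": -0.001,"tz": 0.006,"wx": 0.0,"wy": 0.0,"wz": 0.0,"hand": 1.0},
  {"tx": 0.0,"ty": -0.001,"tz": 0.009,"wx": 0.0,"wy": 0.0,"wz": 0.0,"hand": 1.0},
  {"tx": 0.0,"ty": -0.001,"tz": 0.012,"wx": 0.0,"wy": 0.0,"wz": 0.0,"hand": 1.0},
  {"tx": 0.0,"ty": -0.001,"tz": 0.012,"wx": 0.0,"wy": 0.0,"wz": 0.0,"hand": 1.0},
])

```text
time: 11.9
ee_pos: [617.4, 135.4, 76.9]
tcp_rot: [[-0.847, -0.21, 0.488], [-0.182, 0.978, 0.105], [-0.499, 0.001, -0.867]]
wrist_force: [-0.0, 0.5, -3.9]
width: 58.3
grasp_force: 54.9
```

Emit:
step_arm([
  {"tx": 0.0,"ty": 0.0,"tz": 0.002,"wx": 0.0,"wy": 0.0,"wz": 0.0,"hand": 1.0},
  {"tx": 0.0,"ty": 0.0,"tz": 0.004,"wx": 0.0,"wy": 0.0,"wz": 0.0,"hand": 1.0},
  {"tx": 0.0,"ty": 0.0,"tz": 0.004,"wx": 0.0,"wy": 0.0,"wz": 0.0,"hand": 1.0},
  {"tx": 0.0,"ty": 0.0,"tz": 0.004,"wx": 0.0,"wy": 0.0,"wz": 0.0,"hand": 1.0},
])

```text
time: 12.3
ee_pos: [618.5, 135.7, 75.9]
tcp_rot: [[-0.847, -0.211, 0.488], [-0.182, 0.978, 0.106], [-0.5, 0.0, -0.866]]
wrist_force: [-2.5, -0.9, -1.3]
width: 58.7
grasp_force: 55.4
```

Emit:
step_arm([
  {"tx": 0.0,"ty": 0.0,"tz": 0.001,"wx": 0.0,"wy": 0.0,"wz": 0.0,"hand": 1.0},
  {"tx": 0.0,"ty": 0.0,"tz": 0.002,"wx": 0.0,"wy": 0.0,"wz": 0.0,"hand": 1.0},
  {"tx": 0.0,"ty": 0.0,"tz": 0.002,"wx": 0.0,"wy": 0.0,"wz": 0.0,"hand": 1.0},
  {"tx": 0.0,"ty": 0.0,"tz": 0.002,"wx": 0.0,"wy": 0.0,"wz": 0.0,"hand": 1.0},
])

```text
time: 12.7
ee_pos: [618.7, 135.7, 75.7]
tcp_rot: [[-0.847, -0.211, 0.488], [-0.183, 0.978, 0.105], [-0.499, 0.0, -0.866]]
wrist_force: [-8.8, -1.9, 3.3]
width: 58.1
grasp_force: 56.1
```

Run:
```python
from go import *
s=env.read_state();A=s["tcp_rot"];print((A.T@(s["wrist_force"]-[0,0,-4.2])).round(1),(A.T@s["wrist_torque"]).round(2))
y=np.radians(12.07);M=R(y,np.pi/6);F=np.array([603.7,132.2,95])
plan(F-24.2*M[:,2],tool(y,np.pi/6))
```

```text
[  4.  -0. -11.] [-0.03  1.15 -0.11]
t [ 0.0073 -0.0005 -0.0004] w [ 0.002  -0.0015  0.0028] mm [ 3.7 -0.3 -0.2] deg [ 0.1 -0.   0.1] at [618.7 135.7  75.7] time 12.7
```

The tin is bedded: the axis height matches and there is no side force. Now sliding gently down towards the foot rail.

Emit:
step_arm([
  {"tx": 0.001,"ty": 0.0,"tz": -0.001,"wx": 0.0,"wy": 0.0,"wz": 0.0,"hand": 1.0},
  {"tx": 0.003,"ty": 0.0,"tz": -0.001,"wx": 0.0,"wy": 0.0,"wz": 0.0,"hand": 1.0},
  {"tx": 0.005,"ty": 0.0,"tz": -0.001,"wx": 0.0,"wy": 0.0,"wz": 0.0,"hand": 1.0},
  {"tx": 0.006,"ty": 0.0,"tz": -0.001,"wx": 0.0,"wy": 0.0,"wz": 0.0,"hand": 1.0},
  {"tx": 0.006,"ty": 0.0,"tz": -0.001,"wx": 0.0,"wy": 0.0,"wz": 0.0,"hand": 1.0},
])

```text
time: 13.2
ee_pos: [617.4, 135.2, 75.1]
tcp_rot: [[-0.845, -0.21, 0.491], [-0.182, 0.978, 0.106], [-0.502, 0.0, -0.865]]
wrist_force: [0.9, -0.0, 2.1]
width: 58.8
grasp_force: 55.3
```

```bash
cat > st.py <<'E'
from go import *
s=env.read_state();A=s["tcp_rot"];print((A.T@(s["wrist_force"]-[0,0,-4.2])).round(1),(A.T@s["wrist_torque"]).round(2))
y=np.radians(12.07);M=R(y,np.pi/6);F=np.array([603.7,132.2,95])
plan(F-24.2*M[:,2],tool(y,np.pi/6))
E
python3 st.py
```

```text
[-3.9 -0.2 -5. ] [ 0.11 -0.01 -0.17]
t [ 0.0044 -0.0001 -0.0001] w [0.0012 0.005  0.0019] mm [ 2.2 -0.  -0. ] deg [0.  0.2 0.1] at [617.4 135.2  75.1] time 13.2
```

Emit:
step_arm([
  {"tx": 0.001,"ty": 0.0,"tz": -0.001,"wx": 0.0,"wy": 0.0,"wz": 0.0,"hand": 1.0},
  {"tx": 0.002,"ty": 0.0,"tz": -0.001,"wx": 0.0,"wy": 0.0,"wz": 0.0,"hand": 1.0},
  {"tx": 0.003,"ty": 0.0,"tz": -0.001,"wx": 0.0,"wy": 0.0,"wz": 0.0,"hand": 1.0},
  {"tx": 0.003,"ty": 0.0,"tz": -0.001,"wx": 0.0,"wy": 0.0,"wz": 0.0,"hand": 1.0},
])

```text
time: 13.6
ee_pos: [614.9, 134.7, 73.6]
tcp_rot: [[-0.847, -0.21, 0.489], [-0.182, 0.978, 0.105], [-0.5, 0.0, -0.866]]
wrist_force: [-0.1, -0.1, 1.1]
width: 58.9
grasp_force: 55.3
```

```bash
python3 st.py
```

```text
[-2.5 -0.  -4.7] [ 0.18  0.1  -0.24]
t [-0.0016 -0.0002 -0.0001] w [ 0.0016 -0.0002  0.0019] mm [-0.8 -0.1 -0. ] deg [ 0.  -0.   0.1] at [614.9 134.7  73.6] time 13.6
```

Emit:
step_arm([
  {"tx": 0.001,"ty": 0.0,"tz": -0.0005,"wx": 0.0,"wy": 0.0,"wz": 0.0,"hand": 1.0},
  {"tx": 0.002,"ty": 0.0,"tz": -0.0005,"wx": 0.0,"wy": 0.0,"wz": 0.0,"hand": 1.0},
  {"tx": 0.003,"ty": 0.0,"tz": -0.0005,"wx": 0.0,"wy": 0.0,"wz": 0.0,"hand": 1.0},
  {"tx": 0.003,"ty": 0.0,"tz": -0.0005,"wx": 0.0,"wy": 0.0,"wz": 0.0,"hand": 1.0},
])

```text
time: 14.0
ee_pos: [614.5, 134.6, 73.9]
tcp_rot: [[-0.846, -0.21, 0.491], [-0.182, 0.978, 0.106], [-0.502, 0.0, -0.865]]
wrist_force: [5.4, -0.7, -0.3]
width: 59.0
grasp_force: 55.2
```

```bash
python3 st.py
python3 - <<'E'
from h import *
im=env.snapshot("side");im2=env.snapshot("top")
a=cv2.resize(im[110:240,240:370],None,fx=3,fy=3,interpolation=cv2.INTER_CUBIC)
b=cv2.resize(im2[110:240,130:260],None,fx=3,fy=3,interpolation=cv2.INTER_CUBIC)
cv2.imwrite("pics/c7.png",np.hstack([a,b])[:,:,::-1])
E
```

```text
[-6.4 -1.8 -0.8] [ 0.22 -0.51 -0.09]
t [-0.0019 -0.0002  0.0008] w [0.0015 0.0048 0.0013] mm [-1.  -0.1  0.4] deg [0.  0.1 0. ] at [614.5 134.6  73.9] time 14.0
```

View pics/c7.png

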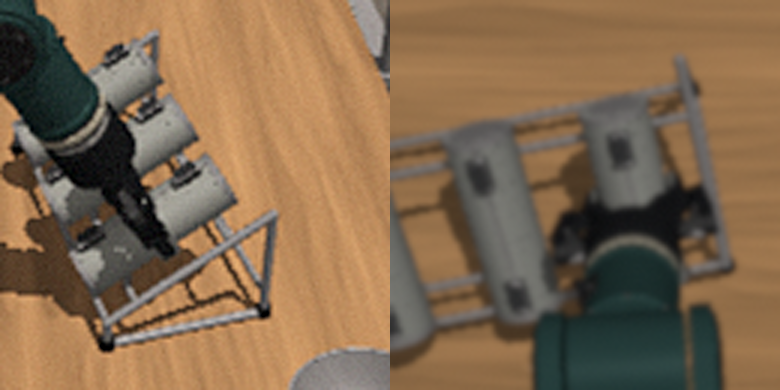

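Pushing along the slope now meets 6 N with almost no normal load, so the tin is against the foot rail. The picture shows it parallel with its neighbours, latches on top at (90,237) and (187,174). I'll relax the push, open a little and retract square to the slope.

Emit:
step_arm([
  {"tx": -0.002,"ty": 0.0,"tz": 0.001,"wx": 0.0,"wy": 0.0,"wz": 0.0,"hand": 1.0},
  {"tx": -0.002,"ty": 0.0,"tz": 0.001,"wx": 0.0,"wy": 0.0,"wz": 0.0,"hand": 1.0},
  {"tx": -0.002,"ty": 0.0,"tz": 0.001,"wx": 0.0,"wy": 0.0,"wz": 0.0,"hand": 0.28},
  {"tx": -0.002,"ty": 0.0,"tz": 0.001,"wx": 0.0,"wy": 0.0,"wz": 0.0,"hand": 0.24},
  {"tx": -0.002,"ty": 0.0,"tz": 0.001,"wx": 0.0,"wy": 0.0,"wz": 0.0,"hand": 0.18},
  {"tx": -0.002,"ty": 0.0,"tz": 0.001,"wx": 0.0,"wy": 0.0,"wz": 0.0,"hand": 0.15},
  {"tx": -0.002,"ty": 0.0,"tz": 0.001,"wx": 0.0,"wy": 0.0,"wz": 0.0,"hand": 0.15},
  {"tx": -0.002,"ty": 0.0,"tz": 0.001,"wx": 0.0,"wy": 0.0,"wz": 0.0,"hand": 0.15},
  {"tx": -0.002,"ty": 0.0,"tz": 0.001,"wx": 0.0,"wy": 0.0,"wz": 0.0,"hand": 0.15},
])

```text
time: 15.0
ee_pos: [614.3, 134.8, 72.9]
tcp_rot: [[-0.847, -0.21, 0.488], [-0.182, 0.978, 0.106], [-0.499, 0.001, -0.866]]
wrist_force: [0.6, 0.4, 0.1]
width: 72.5
grasp_force: 0.0
```

```bash
python3 st.py
```

```text
[-2.8  0.2 -3.4] [ 0.01  0.25 -0.05]
t [-0.0032 -0.0006 -0.0009] w [ 0.0023 -0.0016  0.0015] mm [-1.6 -0.3 -0.5] deg [ 0.1 -0.   0. ] at [614.3 134.8  72.9] time 15.0
```

Released, with no contact force left. Retracting along the tool axis.

Emit:
step_arm([
  {"tx": 0.0,"ty": 0.0,"tz": -0.01,"wx": 0.0,"wy": 0.0,"wz": 0.0,"hand": 0.15},
  {"tx": 0.0,"ty": 0.0,"tz": -0.03,"wx": 0.0,"wy": 0.0,"wz": 0.0,"hand": 0.15},
  {"tx": 0.0,"ty": 0.0,"tz": -0.06,"wx": 0.0,"wy": 0.0,"wz": 0.0,"hand": 0.15},
  {"tx": 0.0,"ty": 0.0,"tz": -0.1,"wx": 0.0,"wy": 0.0,"wz": 0.0,"hand": 0.15},
  {"tx": 0.0,"ty": 0.0,"tz": -0.16,"wx": 0.0,"wy": 0.0,"wz": 0.0,"hand": 0.15},
  {"tx": 0.0,"ty": 0.0,"tz": -0.24,"wx": 0.0,"wy": 0.0,"wz": 0.0,"hand": 0.15},
  {"tx": 0.0,"ty": 0.0,"tz": -0.32,"wx": 0.0,"wy": 0.0,"wz": 0.0,"hand": 0.15},
  {"tx": 0.1,"ty": 0.0,"tz": -0.4,"wx": 0.0,"wy": 0.0,"wz": 0.0,"hand": 0.15},
  {"tx": 0.2,"ty": 0.0,"tz": -0.45,"wx": 0.0,"wy": 0.0,"wz": 0.0,"hand": 0.15},
  {"tx": 0.2,"ty": 0.0,"tz": -0.5,"wx": 0.0,"wy": 0.0,"wz": 0.0,"hand": 0.15},
  {"tx": 0.2,"ty": 0.0,"tz": -0.5,"wx": 0.0,"wy": 0.0,"wz": 0.0,"hand": 0.15},
  {"tx": 0.2,"ty": 0.0,"tz": -0.5,"wx": 0.0,"wy": 0.0,"wz": 0.0,"hand": 0.15},
  {"tx": 0.2,"ty": 0.0,"tz": -0.5,"wx": 0.0,"wy": 0.0,"wz": 0.0,"hand": 0.15},
])

```text
time: 16.3
ee_pos: [407.8, 90.2, 239.5]
tcp_rot: [[-0.847, -0.21, 0.488], [-0.182, 0.978, 0.106], [-0.499, 0.001, -0.866]]
wrist_force: [-0.5, -0.0, -0.8]
width: 72.7
grasp_force: 0.0
```

Run:
```python
from h import *
im=env.snapshot("side");im2=env.snapshot("top")
a=cv2.resize(im[110:240,240:370],None,fx=3,fy=3,interpolation=cv2.INTER_CUBIC)
b=cv2.resize(im2[110:240,130:260],None,fx=3,fy=3,interpolation=cv2.INTER_CUBIC)
cv2.imwrite("pics/c8.png",np.hstack([a,b])[:,:,::-1]);s=env.read_state();print(s["time"],s["dq"].round(1))
```

```text
16.4 [ 0.   0.6 -0.  -0.  -0.   0.1]
```

View pics/c8.png

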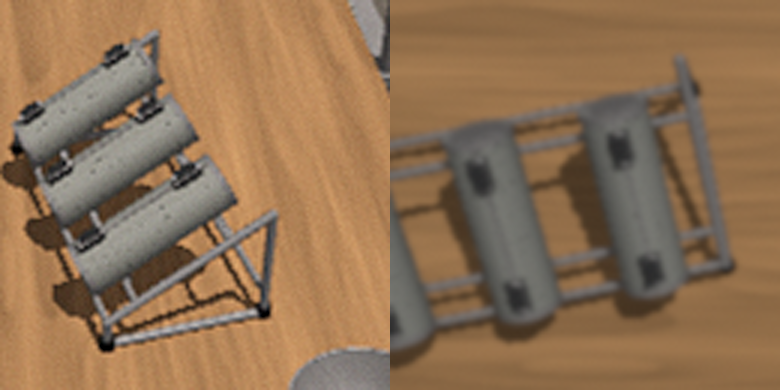

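The final picture shows all three tins parallel, seated and down against the foot rail. The new tin's latches are on top, at (621,149) and (651,270), and the arm is clear.

```bash
python3 -c "
from cell import env
print(env.sign_off())"
```

```text
the job is handed in; nothing more can be done
None
```

The tin was rolled until its latches were on top (within about 4° by my estimate), then laid in the empty channel, bedded in both saddle wires and against the foot rail. I handed it in at 16.4 s with the arm clear; the sign-off gave no verdict.

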